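# Turn the screwdriver round and lay it in its rest

## Robot

A 6-joint arm with a two-finger parallel gripper is mounted at the origin on the work surface. World frame = base frame: x ahead of the robot, y to its left, z up, the work surface at z = 0. Lengths are in m, angles in rad, forces in N, time in s.
With the tool pointing down it reaches from about 0.35 to 0.975 m from the base axis. Payload 4.9 kg.
Tool frame: the origin (TCP) lies midway between the tips of the shut fingers; the grasp point (between the pads) lies 19 mm behind it; z points along the fingers, y is the line along which they close (so a half turn about z gives the same grasp; the last joint's range is limited). The gripper opens to 85 mm and grips with 20 to 120 N. Pads are 22 mm wide; open, the fingers measure 114 mm over their backs; the gripper's body (76 mm by 85 mm) begins 54 mm behind the grasp point. The pads swing forward as they close: fully open they stand 13 mm farther back than shut.
Start: joints at [0.993, 0.053, 1.613, -0, 1.476, -0.119], TCP at [0.277, 0.56, 0.231] pointing down, gripper open.
Joint ranges: [-3.01, 3.01], [-1.01, 2.22], [0.06, 2.58], [-1.02, 4.17], [0.09, 2.62], [-3.14, 3.14]. Speed limits (rad/s): [2.57, 2.57, 3.14, 3.14, 3.14, 3.14].

## Interface

Orientations are given as a unit quaternion [x, y, z, w].
In Python, from workcell import arm gives the robot as it stands.
- The arm moves only by the tool play_rows, never from a script. Its argument "commands" is a list of rows, each a list of 6 numbers: the shift along the tool's x, y, z scaled (see below), then the turn, a rotation vector about the tool's x, y, z scaled (see below). A call has 1 to 5 rows; each row shifts and turns the commanded pose from where the row before left it, along the tool's axes as they then stand; what a row does not reach is not made up. The controller multiplies each number of a shift by 0.025 m and each number of a turn by 0.12 rad. A row lasts 1/8 s, in which the tool goes at most 62.5 mm and 10.7 degrees, less where a joint would pass 70% of its speed; a pose out of reach is approached as far as the arm can. A call with a number of a shift or a turn outside -1 to 1 is refused whole. A call with a gripper value outside its range is refused whole. "claw" is the opening, from -1 (shut) to 1 (fully open), set as the call begins (left out, the last holds). The fingers move at their own pace and stop on an object; "grip_force" is the grip in N (left out, the last holds). Time passes only in rows, so rows that do not move let the fingers close. It gives the time, the measured TCP pose, the force, the opening and the grip force at its end, in the units of the state.
- arm.state(): the state, without advancing time (a new reading comes with each control period).
- arm.camera(name): name is "scene" or "top" or "wrist"; returns a dict with "img" (420x560x3 uint8, red, green, blue), "range_z" (420x560 float32, m along the optical axis (not along the pixel's ray), 0 where there is no reading), "camera_matrix" (3x3 intrinsics, pixels), "R" (3x3) and "t" (3): a world point X has camera coordinates R X + t. Camera axes: x right, y down, z forward; pixel columns grow to the right and rows downward; lengths in m; the calibration is good to about 2 mm. A picture is of the moment at which its call begins.
- arm.sign_off(): hands the job in; it is judged then, once.
Trained networks look in the newest picture that a camera, given by its name, has taken for a name from the list of things; names that differ only in an ending like _2 or _b are one class to them, and where a whole thing is asked for, a point or a joint stands for the part that bears it (a point fixed in the world has none). Each returns a list of dicts, best first, with "p" (0 to 1); they miss things now and then, are a little off and sometimes report something else, mostly with a low value. They report only what shows in the picture. A call takes as long as a camera call. They do not tell look-alikes from the thing itself.
- arm.look_for(thing, camera): "bbox" ([left, top, width, height] in pixels, round what is visible of it).
- arm.silhouettes(thing, camera): "pixels" (420x560 bool, what is visible of it) and "bbox" ([left, top, width, height] in pixels, round what is visible of it).
The state is a dict: "clock": time; "qpos": joint angles; "joint_velocities": joint speeds; "joint_torque": joint torques, N m; "eef_pos": TCP position; "ee_rot": TCP orientation; "wrist_force": force on the tool from outside, world axes, zero at the start; "ft_torque": the same for the moment, N m; "grip_width": opening from 0.0 (shut) to 1.0 (fully open); "gripper_force": force on a finger pad.
Only numpy, scipy, OpenCV 4.12 (cv2) and the standard library are available. Lean on these libraries where they do the work, as an engineer would, in place of code of your own. Each camera call takes 0.05 s, during which the arm holds its last target. There are 200 camera calls.

## Task

The big screwdriver has been put down on the repair mat the wrong way round. Pick it up, turn it end for end and lay it in the metal rest, with its thick handle down in the wide V and its shaft down in the narrow V, and let go. Leave the slim screwdriver where it lies.

Things in the scene. Friction and masses are not known exactly. Their poses are not given: they have to be found in the camera images.
- rest: Fixed metal rest on the blue mat: aluminium base 6 thick, 60 wide at x -64 to -24, 34 wide on to x 105; two dark 45-degree Vs. Origin on its underside, below driver_mid of a screwdriver properly laid in; x axis level, from the wide V (x -44, 18 thick, 52 open, bottom 21.6 up) to the narrow V (x 85, 12 thick, 28 open, bottom 35.8 up); tops 50 up. The tool lies along x, axis 40 up, blade to +x. mm.
- driver_mid (a point): Big screwdriver, 0.13 kg: black eight-sided handle 110 mm long, 26 across flats; steel shaft 85 long, 6 thick. Point on its axis near the centre of mass, 13 mm above the mat: handle x -65 to +45, shaft to +130 mm. x axis along the tool to the blade, z up. Lies level on a flat of the handle; two flats face sideways to be gripped from above.
- driver_tip (a point): The blade end of the big screwdriver's shaft, on the axis, 130 mm from driver_mid; same axes as driver_mid.
- slim_mid (a point): Bystander, alike but smaller: slim screwdriver with black eight-sided handle 90 mm long, 12 across, and shaft 45 mm long, 3 thick, lying on the mat. Point on its axis in the handle, 6 mm above the mat; x axis to the blade: handle x -60 to +30, blade end at +75 mm.
Mind the look-alikes: they are no part of the job. What is shaped like the part that bears driver_mid but red is not meant. Of the things shaped like the rest, the metal one is meant.

How it is judged:
At the end, for the whole second after the job is handed in: The big screwdriver lies level in the rest, handle in the wide V, shaft in the narrow V: driver_mid at x -35 to +22 mm in the rest's frame, within 8 mm across and 34 to 46 mm up; blade end at x over 90 mm, within 12 mm across and 30 to 50 mm up (x of driver_mid in the frame of rest between -0.035 and 0.022 m and y of driver_mid in the frame of rest between -0.008 and 0.008 m and z of driver_mid in the frame of rest between 0.034 and 0.046 m and x of driver_tip in the frame of rest above 0.09 m and y of driver_tip in the frame of rest between -0.012 and 0.012 m and z of driver_tip in the frame of rest between 0.03 and 0.05 m); the robot touches nothing.
It fails at once if the slim screwdriver is moved more than 20 mm (distance of slim_mid from where it was at the start of the episode above 0.02 m).
It also fails if it takes over 42 s, if anything falls off the work surface, if the arm or the gripper's body presses on something with over 40 N, if the wrist force passes 120 N, or if a joint passes its speed limit or range.

## Working session

There is one attempt and no reset: what is moved stays moved. The work goes in short steps, Python scripts to look and compute and a tool call to move; the robot and the scene stay as the last step left them, time stands still between calls to the robot, and variables do not carry over. Pictures are saved under pics/ and viewed, at most 10 in all, crops included, and the job is handed in when it is done.

Besides the shell and the picture viewer there is one more tool, called after "Request:" by a JSON object that holds its "method" and its "body", one argument or row to a line. play_rows: Moves the arm, as the interface text tells. Its arguments: {"type":"object","properties":{"commands":{"type":"array"},"claw":{"type":"number"},"grip_force":{"type":"number"}},"required":["commands"]}

```bash
mkdir -p pics; cat > h.py <<'E'
import numpy as np, cv2
from workcell import arm
def pts(c,mask):
    v,u=np.nonzero(mask&(c["range_z"]>0)); z=c["range_z"][v,u]
    K=c["camera_matrix"]; P=np.c_[(u-K[0,2])/K[0,0]*z,(v-K[1,2])/K[1,1]*z,z]
    return (P-c["t"])@c["R"], c["img"][v,u]
E
python3 - <<'E'
from h import *
print({k:np.round(v,3) for k,v in arm.state().items()})
ims=[]
for n in ["top","scene"]:
    c=arm.camera(n); im=c["img"][:,:,::-1].copy()
    for th in ["rest","driver_mid","slim_mid"]:
        for d in arm.silhouettes(th,n):
            P,col=pts(c,d["pixels"])
            if len(P)<20: continue
            m=np.median(P,0); w,V=np.linalg.eigh(np.cov((P-m)[:,:2].T)); 
            print(n,th,round(d["p"],2),d["bbox"],m.round(3),"ax",V[:,1].round(3),"ext",np.ptp((P-m)[:,:2]@V[:,1]).round(3),"zmax",np.percentile(P[:,2],98).round(3),np.median(col,0))
    cv2.imwrite(f"pics/{n}0.png",im)
E
```

```text
{'clock': np.float64(0.0), 'qpos': array([ 0.993,  0.053,  1.614, -0.   ,  1.476, -0.119]), 'joint_velocities': array([ 0.001,  0.   ,  0.001,  0.001, -0.   , -0.001]), 'joint_torque': array([ 2.0000e-03, -3.9366e+01, -3.7019e+01,  0.0000e+00,  7.0000e-03,
       -0.0000e+00]), 'eef_pos': array([0.276, 0.56 , 0.23 ]), 'ee_rot': array([ 0.227,  0.974, -0.001, -0.   ]), 'wrist_force': array([ 0.433, -0.153,  0.456]), 'ft_torque': array([-0.025,  0.004,  0.031]), 'gripper_force': np.float64(0.0), 'grip_width': np.float64(0.999)}
top rest 0.89 [371.8, 261.8, 40.7, 15.9] [ 0.165 -0.307  0.007] ax [-0.158  0.987] ext 0.169 zmax 0.049 [109.  66.  31.]
top rest 0.77 [362.4, 174.5, 43.8, 17.6] [ 0.5   -0.273  0.011] ax [-0.125  0.992] ext 0.173 zmax 0.051 [161. 165. 171.]
top rest 0.73 [347.2, 138.6, 45.0, 18.8] [ 0.644 -0.221  0.011] ax [0.008 1.   ] ext 0.17 zmax 0.053 [155.   8.   1.]
top driver_mid 0.71 [234.1, 169.6, 25.6, 11.5] [0.533 0.268 0.026] ax [0.331 0.943] ext 0.12 zmax 0.036 [25. 37. 42.]
top driver_mid 0.64 [132.2, 187.5, 8.3, 22.2] [0.434 0.696 0.023] ax [-0.981  0.196] ext 0
[... 196 characters left out ...]
0] [ 0.166 -0.301  0.008] ax [-0.137  0.991] ext 0.181 zmax 0.046 [86. 52. 31.]
scene rest 0.76 [123.5, 181.7, 57.0, 32.7] [ 0.502 -0.265  0.011] ax [-0.123  0.992] ext 0.186 zmax 0.051 [140. 142. 144.]
scene rest 0.61 [102.0, 214.9, 60.9, 38.6] [ 0.645 -0.226  0.011] ax [-0.017  1.   ] ext 0.191 zmax 0.052 [132.  33.  32.]
scene driver_mid 0.98 [451.2, 293.2, 42.9, 58.2] [0.439 0.7   0.023] ax [-0.973  0.231] ext 0.197 zmax 0.03 [132.  33.  32.]
scene driver_mid 0.9 [279.4, 258.2, 40.7, 35.5] [0.539 0.271 0.026] ax [0.337 0.942] ext 0.136 zmax 0.033 [18.  18.5 20. ]
scene slim_mid 0.49 [194.5, 237.9, 39.2, 10.1] [ 0.544 -0.001  0.013] ax [-0.327  0.945] ext 0.117 zmax 0.019 [21.  37.  50.5]
```

View pics/top0.png

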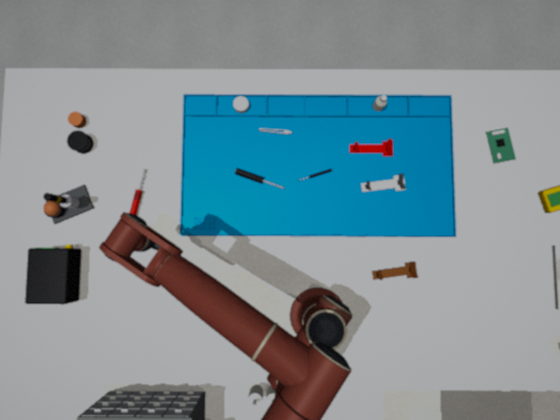

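View pics/scene0.png

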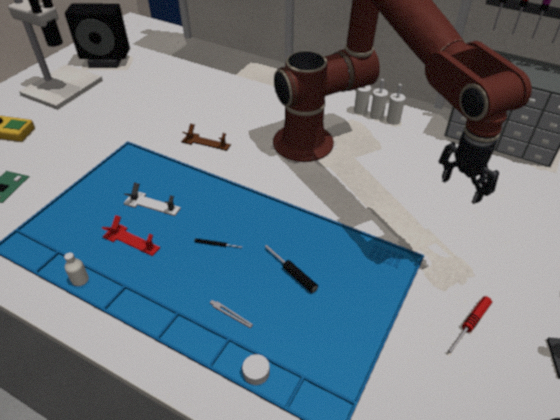

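The top view shows the black big driver at (258,178), with its blade toward the lower right at (282,187). The metal rest is at (385,184), with its wide V on the right, so its +x is world +y. The slim driver is at (315,174). I'll turn the tool 153° clockwise while carrying. First I go above the driver.

Request:
{"method": "play_rows", "body": {
  "commands": [
    [0,0,0,0,0,1],
    [0,0,0,0,0,1],
    [0,0,0,0,0,1],
    [0,0,0,0,0,1],
    [0,0,0,0,0,1]
  ],
  "claw": 1
}}

```text
clock: 1.02
eef_pos: [0.2768, 0.5603, 0.2313]
ee_rot: [0.507, 0.862, -0.0, -0.0]
wrist_force: [0.0, 1.0, -0.4]
grip_width: 0.999
gripper_force: 0.0
```

Request:
{"method": "play_rows", "body": {
  "commands": [
    [0,0,0,0,0,1],
    [0,0,0,0,0,1],
    [0,0,0,0,0,1],
    [0,0,0,0,0,1],
    [0,0,0,0,0,1]
  ]
}}

```text
clock: 1.65
eef_pos: [0.2768, 0.5603, 0.2313]
ee_rot: [0.739, 0.674, 0.0, 0.0]
wrist_force: [0.5, -1.0, 0.1]
grip_width: 0.999
gripper_force: 0.0
```

Request:
{"method": "play_rows", "body": {
  "commands": [
    [0,0,0,0,0,1],
    [0,0,0,0,0,1],
    [-0.58,0.97,0.14,0,0,0],
    [-0.58,0.97,0.14,0,0,0],
    [-0.58,0.97,0.14,0,0,0]
  ]
}}

```text
clock: 2.28
eef_pos: [0.3321, 0.4951, 0.2208]
ee_rot: [0.813, 0.582, 0.0, -0.0]
wrist_force: [1.2, -0.1, -0.5]
grip_width: 1.004
gripper_force: 0.0
```

Request:
{"method": "play_rows", "body": {
  "commands": [
    [-0.58,0.97,0.14,0,0,0],
    [-0.58,0.97,0.14,0,0,0],
    [-0.58,0.97,0.14,0,0,0],
    [-0.58,0.97,0.14,0,0,0],
    [-0.58,0.97,0.14,0,0,0]
  ]
}}

```text
clock: 2.9
eef_pos: [0.4236, 0.3873, 0.2033]
ee_rot: [0.813, 0.582, 0.0, 0.0]
wrist_force: [-0.7, 0.9, 0.4]
grip_width: 0.996
gripper_force: 0.0
```

Request:
{"method": "play_rows", "body": {
  "commands": [
    [-0.58,0.97,0.14,0,0,0],
    [-0.58,0.97,0.14,0,0,0],
    [-0.58,0.97,0.14,0,0,0],
    [-0.58,0.97,0.14,0,0,0],
    [0,0,0,0,0,0]
  ]
}}

```text
clock: 3.52
eef_pos: [0.4969, 0.3007, 0.189]
ee_rot: [0.814, 0.581, -0.0, -0.0]
wrist_force: [-0.5, 0.9, -1.3]
grip_width: 1.002
gripper_force: 0.0
```

```bash
cat >> h.py <<'E'
from scipy.spatial.transform import Rotation as Ro
def show():
    s=arm.state(); R=Ro.from_quat(s["ee_rot"]).as_matrix()
    print("t",round(float(s["clock"]),2),"tcp",s["eef_pos"].round(4),"yang",np.degrees(np.arctan2(R[1,1],R[0,1])).round(1),"zax",R[:,2].round(3),"F",s["wrist_force"].round(1),"w",round(float(s["grip_width"]),3),"g",round(float(s["gripper_force"]),1),"q6",s["qpos"][5].round(2))
    return s,R
def togo(p,yang):
    s,R=show(); print("rows-units shift",(R.T@(np.array(p)-s["eef_pos"])/0.025).round(2),"turn z",round(-np.radians((yang-np.degrees(np.arctan2(R[1,1],R[0,1]))+90)%180-90)/0.12,2) if 0 else round(-np.radians((yang-np.degrees(np.arctan2(R[1,1],R[0,1]))+180)%360-180)/0.12,2))
def look(n,th,png=None):
    c=arm.camera(n)
    for d in arm.silhouettes(th,n):
        P,col=pts(c,d["pixels"]); 
        if len(P)<20: continue
        (cx,cy),(w,h),a=cv2.minAreaRect((P[:,:2]*1000).astype(np.float32))
        m=np.median(P,0); e,V=np.linalg.eigh(np.cov((P-m)[:,:2].T))
        print(n,th,round(d["p"],2),np.round(d["bbox"]),"med",m.round(4),"rect",round(cx),round(cy),round(w),round(h),"axang",np.degrees(np.arctan2(V[1,1],V[0,1])).round(1),"ztop",np.percentile(P[:,2],[2,50,95]).round(4),np.median(col,0))
    if png: cv2.imwrite(png,c["img"][:,:,::-1])
    return c
E
python3 - <<'E'
from h import *
show()
c=look("wrist","driver_mid","pics/w1.png")
P,col=pts(c,np.ones((420,560),bool))
blue=(col[:,2]>col[:,0]*2.0)&(col[:,2]>100); print("mat z",np.median(P[blue,2]))
look("top","driver_mid")
E
```

```text
t 3.52 tcp [0.4969 0.3007 0.189 ] yang -18.9 zax [-0. -0. -1.] F [-0.5  0.9 -1.3] w 1.002 g 0.0 q6 0.75
wrist driver_mid 0.71 [310. 158.  34. 182.] med [0.5324 0.2643 0.027 ] rect 520 227 198 27 axang 70.5 ztop [0.0161 0.027  0.03  ] [30. 33. 34.]
mat z 0.003137172037982259
top driver_mid 0.63 [244. 173.  20.   5.] med [0.5239 0.2304 0.0279] rect 528 249 82 24 axang 74.5 ztop [0.0103 0.0279 0.0349] [18.5 22.5 25. ]
top driver_mid 0.48 [130. 190.  14.  27.] med [0.4251 0.6982 0.0235] rect 423 704 36 113 axang 167.4 ztop [0.0105 0.0235 0.0305] [142.  28.  25.]
```

View pics/w1.png

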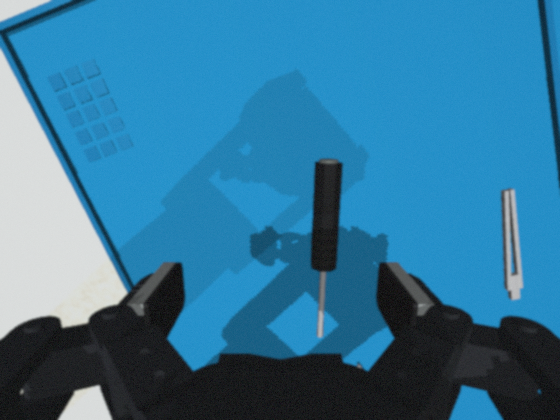

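The wrist view shows the handle at (326,215) and the shaft running down to (320,335), aligned with the tool. driver_mid is about (0.531, 0.258), and the mat is at z = 3 mm. Descending.

Request:
{"method": "play_rows", "body": {
  "commands": [
    [-0.3,0.46,0,0,0,0],
    [-0.3,0.46,0.5,0,0,0.1],
    [-0.3,0.46,0.9,0,0,0],
    [-0.3,0.46,0.9,0,0,0],
    [0,0,0.9,0,0,0]
  ]
}}

```text
clock: 4.35
eef_pos: [0.5304, 0.2569, 0.1076]
ee_rot: [0.817, 0.576, -0.0, 0.0]
wrist_force: [0.4, -0.7, 0.6]
grip_width: 0.998
gripper_force: 0.0
```

Request:
{"method": "play_rows", "body": {
  "commands": [
    [0,0,0.9,0,0,0],
    [0,0,0.4,0,0,0],
    [0,0,0,0,0,0]
  ]
}}

```text
clock: 4.72
eef_pos: [0.5293, 0.2579, 0.0756]
ee_rot: [0.817, 0.577, -0.001, -0.0]
wrist_force: [-0.5, 0.1, 0.6]
grip_width: 0.999
gripper_force: 0.0
```

```bash
python3 - <<'E'
from h import *
togo((0.531,0.2577,0.006),-19.5)
look("wrist","driver_mid","pics/w2.png")
E
```

```text
t 4.72 tcp [0.5293 0.2579 0.0756] yang -19.5 zax [-0.002 -0.001 -1.   ] F [-0.5  0.1  0.6] w 0.999 g 0.0 q6 0.67
rows-units shift [0.02 0.07 2.79] turn z -0.0
wrist driver_mid 0.61 [264. 127.  43. 232.] med [0.5352 0.2685 0.0277] rect 526 243 164 29 axang 70.4 ztop [0.018  0.0277 0.0299] [32. 34. 36.]
```

Request:
{"method": "play_rows", "body": {
  "commands": [
    [0,0.07,0.7,0,0,0],
    [0,0,0.7,0,0,0],
    [0,0,0.7,0,0,0],
    [0,0,0.6,0,0,0],
    [0,0,0,0,0,0]
  ]
}}

```text
clock: 5.45
eef_pos: [0.5299, 0.2573, 0.007]
ee_rot: [0.817, 0.577, -0.002, -0.001]
wrist_force: [0.0, 0.7, -0.4]
grip_width: 1.001
gripper_force: 0.0
```

```bash
python3 - <<'E'
from h import *
togo((0.531,0.2577,0.006),-19.5)
E
```

```text
t 5.45 tcp [0.5299 0.2573 0.007 ] yang -19.5 zax [-0.004 -0.001 -1.   ] F [ 0.   0.7 -0.4] w 1.001 g 0.0 q6 0.67
rows-units shift [0.03 0.04 0.04] turn z 0.0
```

Request:
{"method": "play_rows", "body": {
  "commands": [
    [0,0,0,0,0,0],
    [0,0,0,0,0,0],
    [0,0,0,0,0,0],
    [0,0,0,0,0,0],
    [0,0,0,0,0,0]
  ],
  "claw": -1,
  "grip_force": 70
}}

```text
clock: 6.08
eef_pos: [0.5322, 0.2581, 0.0103]
ee_rot: [0.817, 0.577, 0.001, 0.0]
wrist_force: [-0.9, -0.2, 4.8]
grip_width: 0.285
gripper_force: 72.4
```

Request:
{"method": "play_rows", "body": {
  "commands": [
    [0,0,0,0,0,0],
    [0,0,0,0,0,0],
    [0,0,-0.4,0,0,0],
    [0,0,-0.8,0,0,0],
    [0,0,0,0,0,0]
  ]
}}

```text
clock: 6.7
eef_pos: [0.5332, 0.2585, 0.0419]
ee_rot: [0.817, 0.577, 0.002, 0.001]
wrist_force: [0.7, -0.1, -1.1]
grip_width: 0.278
gripper_force: 71.7
```

```bash
python3 - <<'E'
from h import *
show(); look("wrist","driver_mid","pics/w3.png"); look("top","rest"); look("scene","rest")
E
```

```text
t 6.7 tcp [0.5332 0.2585 0.0419] yang -19.5 zax [ 0.004  0.001 -1.   ] F [ 0.7 -0.1 -1.1] w 0.278 g 71.7 q6 0.67
wrist driver_mid 0.62 [252. 128.  63. 232.] med [0.5404 0.2794 0.0597] rect 534 259 128 36 axang 70.5 ztop [0.053  0.0597 0.0615] [34. 35. 36.]
top rest 0.87 [371. 260.  45.  18.] med [ 0.1653 -0.3093  0.0081] rect 173 -298 61 177 axang 98.2 ztop [-0.002   0.0081  0.0464] [107.  65.  31.]
top rest 0.77 [362. 175.  42.  19.] med [ 0.5008 -0.263   0.0112] rect 506 -255 57 168 axang 97.0 ztop [0.0007 0.0112 0.048 ] [162. 164. 169.]
top rest 0.67 [348. 138.  46.  19.] med [ 0.6434 -0.22    0.0106] rect 642 -211 65 170 axang 90.4 ztop [-0.      0.0106  0.0481] [148.   9.   4.]
scene rest 0.72 [181. 120.  51.  34.] med [ 0.1643 -0.2989  0.007 ] rect 152 -306 205 114 axang 94.8 ztop [-0.0013  0.007   0.0434] [91.  56.  36.5]
scene rest 0.7 [126. 186.  52.  27.] med [ 0.5015 -0.2709  0.0109] rect 495 -263 72 184 axang 96.8 ztop [0.0033 0.0109 0.0469] [150.  153.5 157. ]
scene rest 0.59 [102. 216.  60.  41.] med [ 0.6443 -0.2174  0.0103] rect 634 -223 204 87 axang 89.3 ztop [0.0016 0.0103 0.047 ] [132.5  35.   35. ]
```

View pics/w3.png

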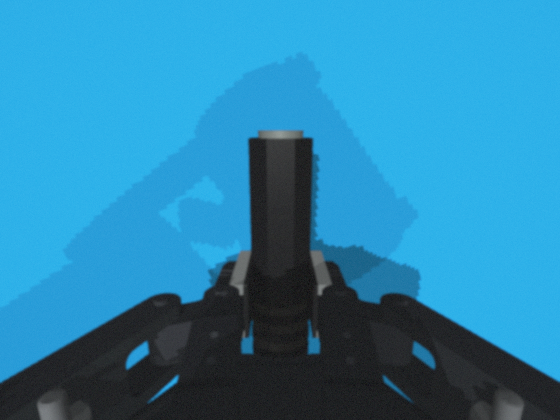

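The driver is held level, with its axis about 6 mm above the TCP. Next I lift, carry it across, then turn.

Request:
{"method": "play_rows", "body": {
  "commands": [
    [0,0,-1,0,0,0],
    [0,0,-1,0,0,0],
    [0,0,-1,0,0,0],
    [-0.5,0.14,-1,0,0,0],
    [-1,0.28,-0.5,0,0,0]
  ]
}}

```text
clock: 7.62
eef_pos: [0.5294, 0.2193, 0.1532]
ee_rot: [0.816, 0.578, 0.001, 0.0]
wrist_force: [0.3, -0.1, -1.9]
grip_width: 0.278
gripper_force: 71.7
```

Request:
{"method": "play_rows", "body": {
  "commands": [
    [-1,0.28,0,0,0,0],
    [-1,0.28,0,0,0,0],
    [-1,0.28,0,0,0,0],
    [-1,0.28,0,0,0,0],
    [-1,0.28,0,0,0,0]
  ]
}}

```text
clock: 8.25
eef_pos: [0.5197, 0.0886, 0.1512]
ee_rot: [0.817, 0.577, -0.0, -0.0]
wrist_force: [0.9, 0.5, -1.9]
grip_width: 0.28
gripper_force: 71.7
```

Request:
{"method": "play_rows", "body": {
  "commands": [
    [-1,0.28,0,0,0,0],
    [-1,0.28,0,0,0,0],
    [-1,0.28,0,0,0,0],
    [-1,0.28,0,0,0,0],
    [-1,0.28,0,0,0,0]
  ]
}}

```text
clock: 8.88
eef_pos: [0.511, -0.0408, 0.1512]
ee_rot: [0.817, 0.577, -0.0, -0.0]
wrist_force: [-0.1, -0.2, -2.0]
grip_width: 0.279
gripper_force: 71.7
```

Request:
{"method": "play_rows", "body": {
  "commands": [
    [-1,0.28,0,0,0,0],
    [-1,0.28,0,0,0,0],
    [-1,0.28,0,0,0,0],
    [-0.5,0.14,0,0,0,0],
    [0,0,0,0,0,0]
  ]
}}

```text
clock: 9.5
eef_pos: [0.5052, -0.131, 0.1515]
ee_rot: [0.817, 0.577, -0.0, -0.0]
wrist_force: [-0.7, 1.0, -1.5]
grip_width: 0.284
gripper_force: 71.7
```

Request:
{"method": "play_rows", "body": {
  "commands": [
    [0,0,0,0,0,0.5],
    [0,0,0,0,0,1],
    [0,0,0,0,0,1],
    [0,0,0,0,0,1],
    [0,0,0,0,0,1]
  ]
}}

```text
clock: 10.12
eef_pos: [0.5054, -0.1295, 0.1516]
ee_rot: [0.941, 0.337, -0.0, -0.0]
wrist_force: [-0.4, 0.6, -1.3]
grip_width: 0.283
gripper_force: 71.7
```

```bash
python3 - <<'E'
from h import *
togo((0.505,-0.15,0.15),-172.8)
print(arm.state()["qpos"].round(2))
E
```

```text
t 10.12 tcp [ 0.5054 -0.1295  0.1516] yang -50.6 zax [-0.     0.001 -1.   ] F [-0.4  0.6 -1.3] w 0.283 g 71.7 q6 0.49
rows-units shift [-0.53  0.62  0.06] turn z 17.78
[-0.39 -0.13  1.93  0.    1.35  0.49]
```

Request:
{"method": "play_rows", "body": {
  "commands": [
    [0,0,0,0,0,1],
    [0,0,0,0,0,1],
    [0,0,0,0,0,1],
    [0,0,0,0,0,1],
    [0,0,0,0,0,1]
  ]
}}

```text
clock: 10.75
eef_pos: [0.5054, -0.1295, 0.1516]
ee_rot: [0.999, 0.044, -0.0, -0.0]
wrist_force: [-0.5, -0.7, -1.8]
grip_width: 0.28
gripper_force: 71.7
```

Request:
{"method": "play_rows", "body": {
  "commands": [
    [0,0,0,0,0,1],
    [0,0,0,0,0,1],
    [0,0,0,0,0,1],
    [0,0,0,0,0,1],
    [0,0,0,0,0,1]
  ]
}}

```text
clock: 11.38
eef_pos: [0.5054, -0.1295, 0.1516]
ee_rot: [0.967, -0.253, -0.0, -0.0]
wrist_force: [-0.7, 0.0, -0.9]
grip_width: 0.283
gripper_force: 71.7
```

Request:
{"method": "play_rows", "body": {
  "commands": [
    [0,0,0,0,0,1],
    [0,0,0,0,0,1],
    [0,0,0,0,0,1],
    [0,0,0,0,0,1],
    [0,0,0,0,0,1]
  ]
}}

```text
clock: 12.0
eef_pos: [0.5055, -0.1295, 0.1516]
ee_rot: [0.849, -0.528, -0.0, -0.0]
wrist_force: [-0.5, 0.1, -1.6]
grip_width: 0.281
gripper_force: 71.7
```

Request:
{"method": "play_rows", "body": {
  "commands": [
    [0,0,0,0,0,1],
    [0,0,0,0,0,1],
    [0,0,0,0,0,0.8],
    [0,0,0,0,0,0]
  ]
}}

```text
clock: 12.5
eef_pos: [0.5054, -0.1297, 0.1516]
ee_rot: [0.751, -0.66, -0.0, -0.0]
wrist_force: [0.4, 0.5, -1.6]
grip_width: 0.279
gripper_force: 71.7
```

```bash
python3 - <<'E'
from h import *
togo((0.505,-0.278,0.15),-172.8)
look("wrist","rest","pics/w4.png"); look("wrist","driver_mid")
E
```

```text
t 12.5 tcp [ 0.5054 -0.1297  0.1516] yang -172.7 zax [-0.     0.001 -1.   ] F [ 0.4  0.5 -1.6] w 0.279 g 71.7 q6 2.62
rows-units shift [5.88 0.77 0.06] turn z 0.02
wrist rest 0.58 [ 80.   0.  92. 190.] med [ 0.6418 -0.2129  0.0094] rect 643 -202 61 154 axang 89.4 ztop [0.0054 0.0094 0.0456] [223.  54.  51.]
wrist rest 0.15 [246. 129.  67. 232.] med [ 0.5084 -0.1502  0.1694] rect 500 -82 60 225 axang 97.9 ztop [0.1624 0.1694 0.1713] [28. 29. 29.]
wrist driver_mid 0.78 [248. 131.  66. 230.] med [ 0.5085 -0.1506  0.1695] rect 499 -79 60 231 axang 96.9 ztop [0.1626 0.1695 0.1714] [27. 29. 29.]
```

View pics/w4.png

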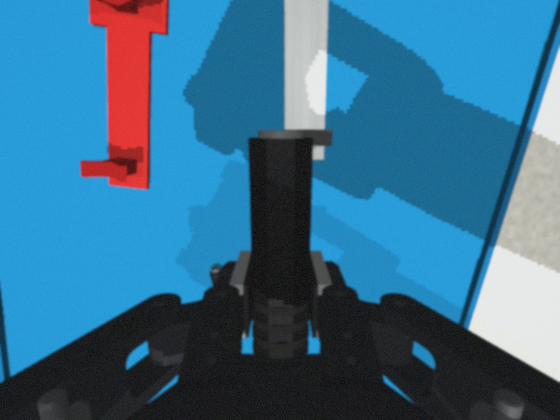

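The metal base shows at columns 285–328 and rows 0–160, and it ends just below the narrow V. I'll fit its centreline from this view.

```bash
python3 - <<'E'
from h import *
c=arm.camera("wrist"); m=np.zeros((420,560),bool); m[:175,260:350]=1
P,col=pts(c,m); col=col.astype(int)
g=(abs(col[:,0]-col[:,2])<40)&(P[:,2]<0.02)&(P[:,2]>0.003)&(col[:,0]>90)
Q=P[g]; print(len(Q),np.median(Q[:,2]),Q[:,1].min(),Q[:,1].max())
mid=[]
for y in np.arange(-0.30,-0.15,0.01):
    s=Q[abs(Q[:,1]-y)<0.003]
    if len(s)>20:
        a,b=np.percentile(s[:,0],[1,99]); mid.append((y,(a+b)/2,b-a))
mid=np.array(mid); print(mid.round(4)); 
V=P[(P[:,2]>0.035)&(P[:,2]<0.06)]; print("V pts",len(V),np.percentile(V,[2,50,98],axis=0).round(4))
f=np.polyfit(mid[:,0],mid[:,1],1); print("ang",np.degrees(np.arctan2(1,f[0])))
E
```

```text
5556 0.009066077197667225 -0.2947156072551228 -0.1702392569122628
[[-0.29    0.5063  0.0335]
 [-0.28    0.505   0.0335]
 [-0.27    0.5037  0.0333]
 [-0.26    0.5023  0.0334]
 [-0.25    0.5012  0.0333]
 [-0.24    0.4999  0.0339]
 [-0.23    0.4986  0.0341]
 [-0.22    0.4972  0.0334]
 [-0.21    0.4956  0.0336]
 [-0.2     0.4943  0.0339]
 [-0.18    0.4793  0.0092]
 [-0.17    0.4781  0.0085]]
V pts 378 [[ 0.4759 -0.1969  0.0391]
 [ 0.4835 -0.1919  0.0481]
 [ 0.4953 -0.1853  0.0532]]
ang 102.43470600790934
```

Rest origin is about (0.505, −0.274) and its axis is at 97.6°. Moving over it.

Request:
{"method": "play_rows", "body": {
  "commands": [
    [0.97,0.13,0,0,0,-0.06],
    [0.97,0.13,0,0,0,0],
    [0.97,0.13,0,0,0,0],
    [0.97,0.13,0,0,0,0],
    [0.97,0.13,0,0,0,0]
  ]
}}

```text
clock: 13.38
eef_pos: [0.5052, -0.2539, 0.1518]
ee_rot: [0.753, -0.658, -0.0, -0.0]
wrist_force: [0.2, -0.1, -1.8]
grip_width: 0.284
gripper_force: 71.7
```

Request:
{"method": "play_rows", "body": {
  "commands": [
    [0.97,0.13,0.5,0,0,0],
    [0,0,1,0,0,0],
    [0,0,0.5,0,0,0],
    [0,0,0,0,0,0]
  ]
}}

```text
clock: 13.88
eef_pos: [0.5044, -0.2769, 0.1004]
ee_rot: [0.753, -0.659, -0.001, 0.0]
wrist_force: [0.2, 0.2, -0.7]
grip_width: 0.279
gripper_force: 71.7
```

```bash
python3 - <<'E'
from h import *
togo((0.5055,-0.277,0.039),-172.4)
c=look("wrist","driver_mid","pics/w5.png")
c=arm.camera("scene"); cv2.imwrite("pics/s5.png",cv2.resize(c["img"][140:280,60:260,::-1],None,fx=3,fy=3,interpolation=2))
E
```

```text
t 13.88 tcp [ 0.5044 -0.2769  0.1004] yang -172.4 zax [-0.002  0.002 -1.   ] F [ 0.2  0.2 -0.7] w 0.279 g 71.7 q6 2.38
rows-units shift [ 0.02 -0.05  2.46] turn z 0.0
wrist driver_mid 0.73 [251. 128.  63. 232.] med [ 0.5076 -0.298   0.1182] rect 502 -255 41 172 axang 97.5 ztop [0.1115 0.1182 0.1201] [35. 36. 37.]
```

View pics/w5.png

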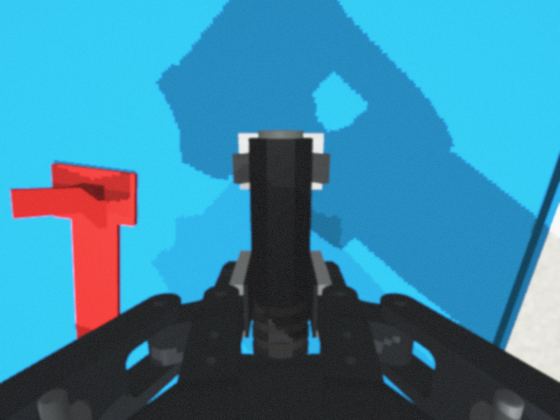

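View pics/s5.png

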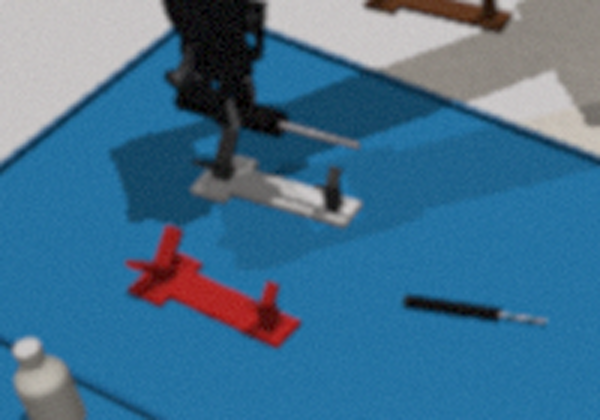

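The handle (columns 250–312) is centred over the wide V (columns 233–329), and the shaft is over the narrow V. Lowering.

Request:
{"method": "play_rows", "body": {
  "commands": [
    [0,0,0.6,0,0,0],
    [0,0,0.6,0,0,0],
    [0,0,0.5,0,0,0],
    [0,0,0.3,0,0,0],
    [0,0,0.2,0,0,0]
  ]
}}

```text
clock: 14.65
eef_pos: [0.505, -0.2774, 0.046]
ee_rot: [0.752, -0.659, -0.0, 0.0]
wrist_force: [0.7, -0.2, -1.6]
grip_width: 0.281
gripper_force: 71.7
```

Request:
{"method": "play_rows", "body": {
  "commands": [
    [0,0,0.12,0,0,0],
    [0,0,0.08,0,0,0],
    [0,0,0,0,0,0]
  ]
}}

```text
clock: 15.02
eef_pos: [0.5053, -0.2776, 0.042]
ee_rot: [0.752, -0.659, 0.0, -0.0]
wrist_force: [-0.2, -0.2, -1.6]
grip_width: 0.281
gripper_force: 71.7
```

```bash
python3 - <<'E'
from h import *
togo((0.5055,-0.277,0.037),-172.4)
look("wrist","driver_mid")
E
```

```text
t 15.03 tcp [ 0.5053 -0.2776  0.042 ] yang -172.4 zax [ 0. -0. -1.] F [-0.2 -0.2 -1.6] w 0.281 g 71.7 q6 2.38
rows-units shift [-0.02 -0.01  0.2 ] turn z 0.0
wrist driver_mid 0.63 [250. 130.  66. 230.] med [ 0.5083 -0.2987  0.0598] rect 508 -289 27 104 axang 97.4 ztop [0.0533 0.0598 0.0617] [37. 37. 38.]
```

Request:
{"method": "play_rows", "body": {
  "commands": [
    [0,0,0.08,0,0,0],
    [0,0,0.08,0,0,0],
    [0,0,0,0,0,0]
  ]
}}

```text
clock: 15.5
eef_pos: [0.5052, -0.2776, 0.0385]
ee_rot: [0.752, -0.659, -0.0, 0.0]
wrist_force: [-2.5, 1.2, 4.1]
grip_width: 0.275
gripper_force: 72.3
```

Request:
{"method": "play_rows", "body": {
  "commands": [
    [0,0,0.06,0,0,0],
    [0,0,0,0,0,0]
  ]
}}

```text
clock: 15.75
eef_pos: [0.5052, -0.2776, 0.0384]
ee_rot: [0.753, -0.659, -0.0, 0.0]
wrist_force: [-7.2, 4.6, 13.1]
grip_width: 0.28
gripper_force: 73.4
```

It's in contact with the Vs. Releasing.

Request:
{"method": "play_rows", "body": {
  "commands": [
    [0,0,0,0,0,0],
    [0,0,0,0,0,0],
    [0,0,0,0,0,0],
    [0,0,0,0,0,0],
    [0,0,0,0,0,0]
  ],
  "claw": 1
}}

```text
clock: 16.38
eef_pos: [0.5052, -0.2774, 0.0362]
ee_rot: [0.752, -0.659, -0.0, -0.0]
wrist_force: [-0.0, 0.2, -0.4]
grip_width: 1.003
gripper_force: 0.0
```

Request:
{"method": "play_rows", "body": {
  "commands": [
    [0,0,-0.3,0,0,0],
    [0,0,-0.8,0,0,0],
    [0,0,-1,0,0,0],
    [0,0,-1,0,0,0],
    [0,0,-1,0,0,0]
  ]
}}

```text
clock: 17.0
eef_pos: [0.5057, -0.2778, 0.1416]
ee_rot: [0.752, -0.659, 0.001, -0.0]
wrist_force: [-0.3, -0.2, 0.1]
grip_width: 0.999
gripper_force: 0.0
```

Request:
{"method": "play_rows", "body": {
  "commands": [
    [-0.6,0,-1,0,0,0],
    [-1,0,-1,0,0,0],
    [-1,0,0,0,0,0],
    [-1,0,0,0,0,0],
    [0,0,0,0,0,0]
  ]
}}

```text
clock: 17.62
eef_pos: [0.4923, -0.1861, 0.1874]
ee_rot: [0.753, -0.658, -0.001, 0.0]
wrist_force: [0.0, -0.9, -0.2]
grip_width: 0.998
gripper_force: 0.0
```

```bash
python3 - <<'E'
from h import *
show(); look("wrist","driver_mid","pics/w6.png"); look("top","driver_mid"); look("top","slim_mid")
c=arm.camera("scene"); cv2.imwrite("pics/s6.png",cv2.resize(c["img"][140:280,60:260,::-1],None,fx=3,fy=3,interpolation=2))
E
```

```text
t 17.62 tcp [ 0.4923 -0.1861  0.1874] yang -172.3 zax [-0.002  0.001 -1.   ] F [ 0.  -0.9 -0.2] w 0.998 g 0.0 q6 2.5
wrist driver_mid 0.65 [267.   2.  33. 243.] med [ 0.5041 -0.2812  0.0547] rect 500 -243 31 198 axang 97.6 ztop [0.0438 0.0547 0.0575] [33. 33. 34.]
top driver_mid 0.75 [129. 170.  18.  50.] med [0.4259 0.6967 0.0215] rect 461 692 29 196 axang 168.1 ztop [-0.0029  0.0215  0.0291] [145.5  32.5  29. ]
top driver_mid 0.65 [389. 181.  11.   3.] med [ 0.5017 -0.2884  0.0545] rect 500 -288 20 45 axang 110.5 ztop [0.0467 0.0545 0.0622] [18. 18. 19.]
top slim_mid 0.45 [309. 165.  22.  15.] med [ 0.5428 -0.0051  0.0143] rect 544 -9 11 83 axang 109.0 ztop [0.0075 0.0143 0.0201] [21. 56. 78.]
```

View pics/w6.png

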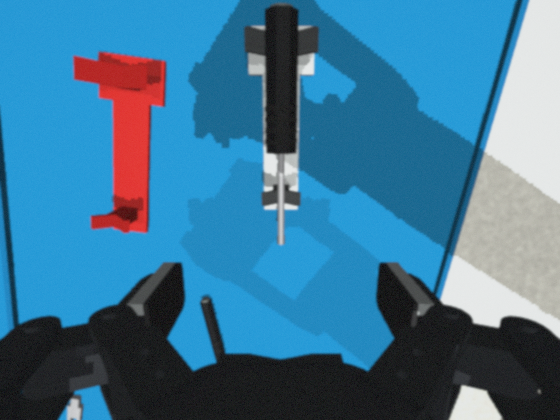

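View pics/s6.png

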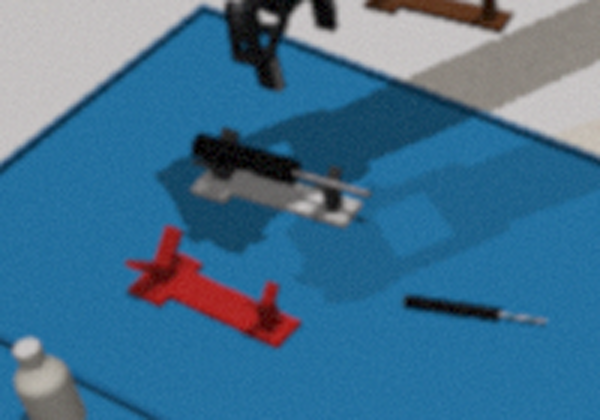

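The handle lies in the wide V (281,40) and the shaft in the narrow V (281,195). It is level and centred, the slim driver hasn't moved, and the gripper is clear.

```bash
python3 -c "
from workcell import arm
print(arm.sign_off())"
```

```text
the job is handed in; nothing more can be done
None
```

The big screwdriver was turned end for end and lies level in the metal rest, handle in the wide V and shaft in the narrow V. The gripper is clear, the slim screwdriver hasn't moved, and I handed the job in at about 18 s; the sign-off gave no verdict.

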